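# Dress the tape display

## Robot

A 7-joint arm with a two-finger parallel gripper is mounted at the origin on a cart in front of the work surface, level with it; the furniture and walls round the work are solid. World frame = base frame: x ahead of the robot, y to its left, z up, the work surface at z = 0. Lengths are in mm, angles in rad, forces in N, time in s.
With the tool pointing down it reaches from about 350 to 900 mm from the base axis. Payload 8.1 kg.
Tool frame: the origin (TCP) lies between the finger pads; the fingertips stand ctrl.tip_extent ahead of it and the grasp point (between the pads) lies 2 mm behind it (ctrl.tip_extent is the distance from the TCP to the fingertips, in mm); z points along the fingers, y is the line along which they close (so a half turn about z gives the same grasp; the last joint's range is limited). The gripper opens to 92 mm and grips with 3 to 60 N. Pads are 19 mm wide; open, the fingers measure 130 mm over their backs; the gripper's body (75 mm by 190 mm) begins 47 mm behind the grasp point.
Start: joints at [1.021, 0.434, 0.025, 1.573, -0.012, 1.134, -0.075], TCP at [270.031, -563.67, 243.742] pointing down, gripper open.
Joint ranges: [-2.62, 2.62], [-0.44, 2.09], [-1.27, 1.32], [0.08, 2.57], [-1.32, 4.46], [0.12, 2], [-2.74, 2.74]. Speed limits (rad/s): [2.22, 2.22, 3.01, 3.01, 3.14, 3.14, 3.14].

## Interface

Orientations are given as [roll, pitch, yaw] about the fixed x, y, z axes, in that order (R = Rz(yaw) Ry(pitch) Rx(roll)).
In Python, from plant import sensors, cams, ctrl gives the robot as it stands.
- The arm moves only by the shell command python3 -m pendant 'ROWS' [OPENING] [FORCE]. ROWS is JSON, a list of rows, each a list of 6 numbers: the shift along the tool's x, y, z in mm, then the turn, a rotation vector about the tool's x, y, z in degrees. A call has 1 to 8 rows; each row is the pose to reach, as a shift and turn from the pose commanded when the call began, along the tool's axes at that moment; what a row does not reach only later rows make up. A row lasts 1/8 s, in which the tool goes at most 62.5 mm and 10.7 degrees, less where a joint would pass 70% of its speed; a pose out of reach is approached as far as the arm can. A call with a gripper value outside its range is refused whole. OPENING is the closure, from -1 (fully open) to 1 (shut), set as the call begins (- or left out, the last holds). The fingers move at their own pace and stop on an object; FORCE is the grip in N (left out, the last holds). Time passes only in rows, so rows that repeat a pose let the fingers close. It gives the time, the measured TCP pose, the force, the opening and the grip force at its end, in the units of the state.
- sensors.state(): the state, without advancing time (a new reading comes with each control period).
- cams.snapshot(name): name is "scene" or "top" or "wrist"; returns a dict with "color" (420x560x3 uint8, red, green, blue), "K" (3x3 intrinsics, pixels), "T" (4x4, takes a point from camera to world coordinates); the wrist camera has in their place "hand_eye" (4x4, takes a point from camera to tool coordinates, whose origin is the TCP and whose axes are the flange's). Camera axes: x right, y up, looking along -z (the intrinsics and any distortion apply to the point x, -y, -z); pixel columns grow to the right and rows downward; lengths in mm; the calibration is good to about 2 mm. A picture is of the moment at which its call begins: read the wrist's pose just before it. There is no depth.
- ctrl.job_done(): hands the job in; it is judged then, once.
The state is a dict: "time_s": time; "qpos": joint angles; "qvel": joint speeds; "tau": joint torques, N m; "ee_pos": TCP position; "eef_rot": TCP orientation; "contact_force": force on the tool from outside, world axes, zero at the start; "ft_torque": the same for the moment, N m; "width": finger opening in mm; "gripper_force": force on a finger pad.
Only numpy, scipy, OpenCV 4.12 (cv2) and the standard library are available. Lean on these libraries where they do the work, as an engineer would, in place of code of your own. Each camera call takes 0.05 s, during which the arm holds its last target. There are 200 camera calls.

## Task

Lay out the tape display on the dark board: the blue roll centred on the middle cork pad, the pink roll on the end pad next to the round ink tin, the yellow roll on the end pad next to the block of sticky notes, and the green roll squarely on top of the blue one. Press the colour card upright, thin edge down, centred and fully home into the sprung clip behind the board (either face forward will do). Leave the ink tin, the sticky notes and the glue stick where they are.

Things in the scene. Friction and masses are not known exactly. Their poses are not given: they have to be found in the camera images.
- board: fixed dark wooden display board, 100 mm deep (its x) by 270 mm wide (its y) by 8 mm thick, lying on the counter; origin at the centre of its underside, x to the back (away from the robot), y to the left, z up; three flush light cork pads, 58 mm across, centred on its top at y = +85, 0 and -85 mm, x = 0
- clip: fixed sprung clip behind the board: black base 50 (its x) x 90 (y) x 10 mm, two steel jaws 60 mm long along y; origin at the centre of its underside, z up. Slot along y at x = 0, floor at 10 mm height, 2 mm wide when shut; each jaw parts up to 6 mm against 600 N/m (1.8 N shut); lips flare to a 12 mm mouth at 34 mm height, upright faces below 22 mm. Pressing in takes about 3 to 8 N, rising at the floor
- card_head (a point): colour card standing in a light-wood slotted rest (walls to 24 mm; lift it straight up): white plate 5 mm thick (x), 70 mm wide (y), orange head on top 10 x 70 x 24 mm high; 84 mm high in all, coloured dots on its -x face. This point: centre of the head, 72 mm above the thin lower edge, z up; grasp the head across x. Fully home it is 82 mm above the clip's origin
- pink_roll (a point): roll of decorative tape lying flat, pink with small dots, a disc 46 mm across and 15 mm high with a brown core; grasp it round the outside (nothing can reach into the core); this point is its centre, half-way up (7.5 mm over its underside), z up
- blue_roll (a point): roll of decorative tape lying flat, plain greyish blue, a disc 46 mm across and 15 mm high with a brown core; grasp it round the outside (nothing can reach into the core); this point is its centre, half-way up (7.5 mm over its underside), z up
- yellow_roll (a point): roll of decorative tape lying flat, pale yellow with a flower pattern, a disc 46 mm across and 15 mm high with a brown core; grasp it round the outside (nothing can reach into the core); this point is its centre, half-way up (7.5 mm over its underside), z up
- green_roll (a point): roll of decorative tape lying flat, pale green with white stripes, a disc 46 mm across and 15 mm high with a brown core; grasp it round the outside (nothing can reach into the core); this point is its centre, half-way up (7.5 mm over its underside), z up
- ink_tin (a point): round ink pad tin, dark blue lid with a beige disc, 70 mm across, 18 mm high, standing on the counter at one end of the board; this point is its centre, half-way up
- note_block (a point): block of sticky notes in teal, pink and yellow layers, 61 x 61 x 38 mm, standing on the counter at the other end of the board; this point is its centre, half-way up
- glue_stick (a point): glue stick with an orange cap standing upright to the right of the clip, behind the board line, 26 mm across, 94 mm high, light and easily knocked over; this point is its centre, half-way up
Things that resemble listed ones, but are neither listed nor needed, are in the scene too. Leave any purple or red look-alike of the part that bears pink_roll alone. What is shaped like the part that bears green_roll but purple is not meant.

How it is judged:
By the outcome, as a careful person would: the job done as asked, in the order asked, and still so for the second after the job is handed in, with the robot touching nothing.
It also fails if it takes over 112 s, if anything falls off the work surface, if the arm or the gripper's body presses on something with over 40 N, if the wrist force passes 120 N, or if a joint passes its speed limit or range.

## Working session

There is one attempt and no reset: what is moved stays moved. The work goes in short steps, Python scripts to look and compute and a shell command to move; the robot and the scene stay as the last step left them, time stands still between calls to the robot, and variables do not carry over. Pictures are saved under pics/ and viewed, at most 14 in all, crops included, and the job is handed in when it is done.

```bash
ls; mkdir -p pics
cat > h.py <<'E'
import numpy as np, cv2
from plant import sensors,cams,ctrl
from scipy.spatial.transform import Rotation as R
def shot(n,f):
    s=sensors.state(); d=cams.snapshot(n); cv2.imwrite(f'pics/{f}.png',d['color'][:,:,::-1])
    T=d.get('T')
    if T is None:
        W=np.eye(4); W[:3,:3]=R.from_euler('xyz',s['eef_rot']).as_matrix(); W[:3,3]=s['ee_pos']; T=W@np.array(d['hand_eye'])
    np.savez(f'pics/{f}.npz',K=d['K'],T=T,**({'dist':d['dist']} if 'dist' in d else {})); return d
def px(f,u,v,z):
    a=np.load(f'pics/{f}.npz');K,T=a['K'],a['T']
    r=T[:3,:3]@np.array([(u-K[0,2])/K[0,0],-(v-K[1,2])/K[1,1],-1]); o=T[:3,3]
    return (o+r*(z-o[2])/r[2]).round(1)
def proj(f,p):
    a=np.load(f'pics/{f}.npz');K,T=a['K'],a['T']
    q=np.linalg.inv(T)@np.append(p,1); q=q[:3]
    return (K[0,2]+K[0,0]*q[0]/-q[2], K[1,2]-K[1,1]*q[1]/-q[2])
def big(f,g,x,y,w,h,s):
    im=cv2.imread(f'pics/{f}.png')[y:y+h,x:x+w]; cv2.imwrite(f'pics/{g}.png',cv2.resize(im,None,fx=s,fy=s,interpolation=cv2.INTER_CUBIC))
E
python3 -c "
from h import *
for n in ('top','scene'):
    d=shot(n,n+'0'); print(d.keys(),d['K'],d['T'])
print(sensors.state(),ctrl.tip_extent)
a=cv2.imread('pics/top0.png');cv2.imwrite('pics/top0b.png',cv2.resize(a,(800,600),interpolation=cv2.INTER_CUBIC))
"
```

```text
pics
dict_keys(['color', 'K', 'T']) [[441.12149654   0.         282.69210151]
 [  0.         441.12149654 210.67611493]
 [  0.           0.           1.        ]] [[-4.73854274e-03  9.86539538e-01 -1.63454235e-01  3.58423565e+02]
 [-9.99951695e-01 -6.08222731e-03 -7.72108399e-03 -6.86332947e+01]
 [-8.61132044e-03  1.63409753e-01  9.86520703e-01  1.35201785e+03]
 [ 0.00000000e+00  0.00000000e+00  0.00000000e+00  1.00000000e+00]]
dict_keys(['color', 'K', 'T']) [[431.62818107   0.         274.10578425]
 [  0.         431.62818107 208.08852699]
 [  0.           0.           1.        ]] [[ 6.64799379e-01  3.37947300e-01 -6.66208232e-01 -1.66623385e+02]
 [-7.47019425e-01  2.98432944e-01 -5.94053665e-01 -6.94131989e+02]
 [-1.94034836e-03  8.92596998e-01  4.50851233e-01  5.71048406e+02]
 [ 0.00000000e+00  0.00000000e+00  0.00000000e+00  1.00000000e+00]]
{'time_s': 0.1, 'qpos': array([ 1.02138513,  0.43518004,  0.0250069 ,  1.57397678, -0.01154049,
        1.13399815, -0.07508892]), 'qvel': array([-0.00039831, -0.00109563,  0.00193185, -0.00377348, -0.00042094,
       -0.00238356, -0.00028629]), 'tau': array([ 2.66758369e-03, -6.69128180e+01,  9.87446085e-01, -3.15147507e+01,
       -6.06045476e-02,  3.74038378e-02,  1.42745259e-05]), 'ee_pos': array([ 269.79757162, -563.30427518,  243.01857486]), 'eef_rot': array([-3.14018676e+00,  1.97382803e-04,  4.46748321e-01]), 'contact_force': array([-0.87212221,  0.45065938, -0.27364587]), 'ft_torque': array([-0.03602517, -0.01171254,  0.01922526]), 'gripper_force': 0.0, 'width': 91.56176695992113} 17.0
```

View pics/top0b.png

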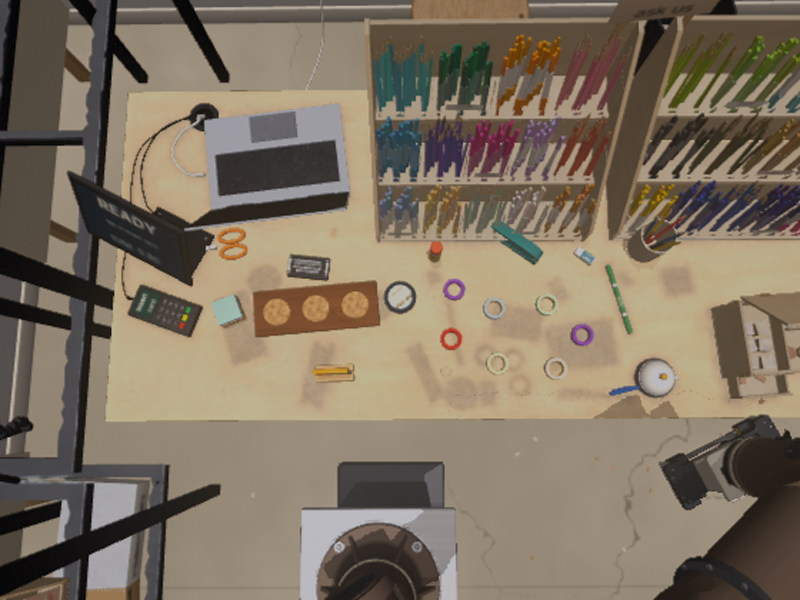

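View pics/scene0.png

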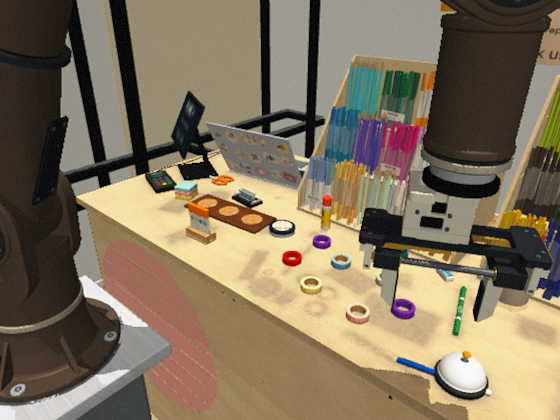

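Top view (800×600): rings are purple (454,289), blue-grey (494,308), green (545,304), red (451,339), yellow (497,364), pink (555,368) and purple (582,335). The board runs from (254,310) to (380,305), with the notes at (228,310), tin at (400,297), clip at (308,266), card at (334,373) and glue stick at (436,250). I'll check the choice in a close crop.

```bash
python3 -c "
from h import *
big('top0','c1',295,185,130,90,6); big('top0','c2',140,160,170,120,4.7)"
```

```text
(no output)
```

View pics/c1.png

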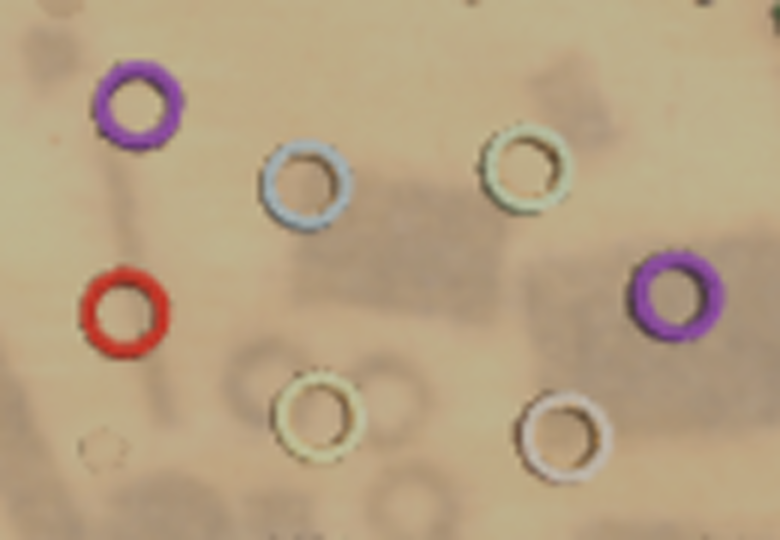

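View pics/c2.png

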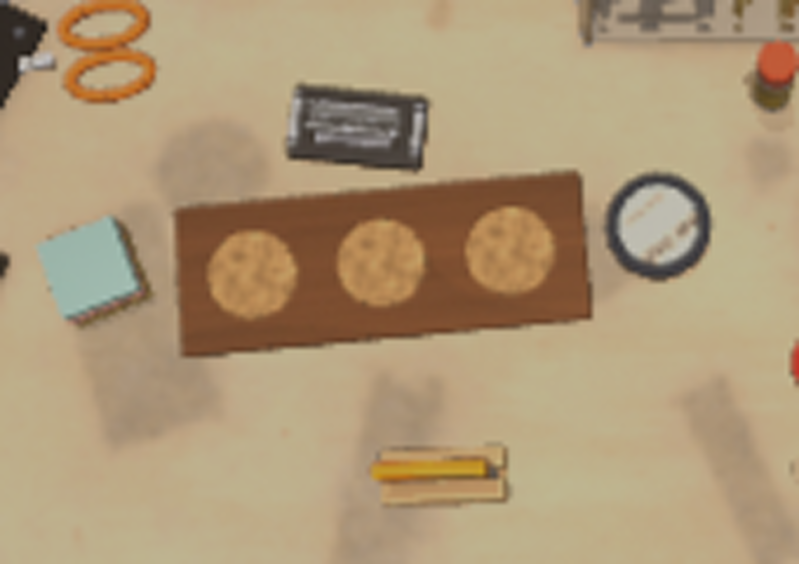

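Crop 1: blue (306,186), green (526,168), yellow (319,416) and pink (564,437); the red and the two purple rings are decoys. Crop 2: pads at (252,274), (381,262) and (510,250), clip centre near (359,127), card head from (373,470) to (487,467).

```bash
python3 -c "
from h import *
im=cv2.imread('pics/top0.png')[:,:,::-1].astype(int)
g=dict(blue=(306,186),green=(526,168),yellow=(319,416),pink=(564,437))
for k,(u,v) in g.items():
    U,V=295+u/6,185+v/6
    ring=[im[int(round(V+6.1*np.sin(t))),int(round(U+6.1*np.cos(t)))] for t in np.linspace(0,6.28,24)]
    print(k,px('top0',U,V,15),np.mean(ring,0).round())
c=lambda u,v,z:px('top0',140+u/4.7,160+v/4.7,z)
for p in [(252,274),(381,262),(510,250)]: print('pad',c(*p,8))
print('corners',[c(*p,8) for p in [(177,208),(579,173),(591,318),(183,354)]])
print('clip',[c(*p,34) for p in [(298,87),(428,97)]],[c(*p,20) for p in [(421,168),(288,158)]])
print('card',c(374,470,84),c(487,468,84),'rest',[c(*p,24) for p in [(380,450),(505,447),(505,498),(381,502)]])
print('tin',c(658,226,18),'note',[c(*p,38) for p in [(38,242),(112,217),(140,293),(66,318)]],'glue',c(777,62,94))
"
```

```text
blue [ 562.2 -252.    15. ] [158. 162. 157.]
green [ 570.8 -364.4   15. ] [174. 176. 145.]
yellow [ 445.1 -255.2   15. ] [185. 179. 140.]
pink [ 434.  -377.8   15. ] [185. 172. 154.]
pad [559.  216.8   8. ]
pad [566.4 132.2   8. ]
pad [573.9  47.5   8. ]
corners [array([603.3, 267.6,   8. ]), array([625.1,   2.2,   8. ]), array([528.6,  -5.8,   8. ]), array([506.5, 260.4,   8. ])]
clip [array([678.4, 184.7,  34. ]), array([671.1,  99.6,  34. ])] [array([626.8, 105.3,  20. ]), array([634. , 192.8,  20. ])]
card [426.4 122.8  84. ] [427.3  53.9  84. ] rest [array([442.4, 128.2,  24. ]), array([443.8,  48.3,  24. ]), array([411.5,  48. ,  24. ]), array([409.3, 127. ,  24. ])]
tin [587.6 -50.   18. ] note [array([576.2, 349.1,  38. ]), array([592.2, 302. ,  38. ]), array([542.6, 282. ,  38. ]), array([526.7, 328.9,  38. ])] glue [ 677.8 -125.6   94. ]
```

```bash
cat >> h.py <<'E'
def go(x,y,z,yaw=None):
    """print the shift (tool axes, mm) and turn (deg, rotvec) to bring TCP to x,y,z pointing down with yaw deg"""
    s=sensors.state(); A=R.from_euler('xyz',s['eef_rot'])
    yaw=np.degrees(s['eef_rot'][2]) if yaw is None else yaw
    B=R.from_euler('xyz',[np.pi,0,np.radians(yaw)])
    print('t',s['time_s'],'at',np.round(s['ee_pos'],1),'yaw',np.degrees(s['eef_rot'][2]).round(2),'SHIFT',A.inv().apply(np.array([x,y,z])-s['ee_pos']).round(1),'TURN',np.degrees((A.inv()*B).as_rotvec()).round(2))
E
python3 -c "
from h import *
go(520,-300,200,95)"
```

```text
t 0.1 at [ 269.8 -563.3  243. ] yaw 25.6 SHIFT [ 339.4 -129.3   43.1] TURN [-8.00e-02 -4.00e-02 -6.94e+01]
```

```bash
python3 -m pendant '[[339,-129,43,0,0,-69.4],[339,-129,43,0,0,-69.4],[339,-129,43,0,0,-69.4],[339,-129,43,0,0,-69.4],[339,-129,43,0,0,-69.4],[339,-129,43,0,0,-69.4],[339,-129,43,0,0,-69.4],[339,-129,43,0,0,-69.4]]' -- -1 10 || python3 -m pendant '[[339,-129,43,0,0,-69.4],[339,-129,43,0,0,-69.4],[339,-129,43,0,0,-69.4],[339,-129,43,0,0,-69.4],[339,-129,43,0,0,-69.4],[339,-129,43,0,0,-69.4],[339,-129,43,0,0,-69.4],[339,-129,43,0,0,-69.4]]'
python3 -c "
from h import *
d=shot('wrist','w1');print(d['hand_eye'],d['K'],d.keys());go(562,-252,200,95)"
```

```text
time_s: 1.1
ee_pos: [519.9, -300.6, 200.2]
eef_rot: [-3.141, -0.001, 1.658]
contact_force: [-0.6, -0.0, 0.0]
width: 91.9
gripper_force: 0.0
[[ 1.63286610e-03  9.62937256e-01  2.69720551e-01  7.11461073e+01]
 [ 9.99998366e-01 -1.36317960e-03 -1.18718060e-03 -5.42875925e-01]
 [-7.75502875e-04  2.69722048e-01 -9.62937908e-01 -1.41212221e+02]
 [ 0.00000000e+00  0.00000000e+00  0.00000000e+00  1.00000000e+00]] [[328.39589564   0.         279.09975235]
 [  0.         328.39589564 211.29497004]
 [  0.           0.           1.        ]] dict_keys(['color', 'K', 'hand_eye'])
t 1.15 at [ 519.5 -301.3  200.3] yaw 94.84 SHIFT [45.6 46.5  0.3] TURN [-0.05 -0.01 -0.16]invalid input: not JSON, or not a number
```

View pics/w1.png

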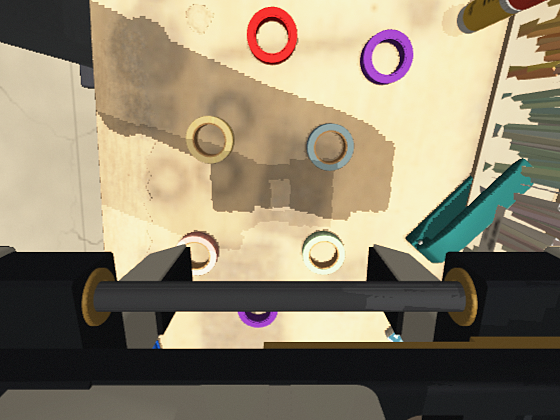

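Wrist view: blue (330,146), yellow (210,139), green (323,253), pink (197,253), red (272,35), purple (387,56) and the second purple at (257,315).

```bash
python3 -c "
from h import *
for n,u,v in [('blue',330,146),('yellow',210.5,138.5),('green',323,252.5),('pink',197,253.5)]: print(n,px('w1',u,v,15))
p=px('w1',330,146,15); go(p[0],p[1],24,95)"
```

```text
blue [ 565.  -250.2   15. ]
yellow [ 448.4 -253.4   15. ]
green [ 572.2 -362.1   15. ]
pink [ 438.  -375.2   15. ]
t 1.15 at [ 519.5 -301.3  200.3] yaw 94.84 SHIFT [ 47.1  49.8 176.3] TURN [-0.05 -0.01 -0.16]
```

```bash
python3 -m pendant '[[47,50,40,0,0,0],[47,50,80,0,0,0],[47,50,130,0,0,0],[47,50,165,0,0,0],[47,50,180,0,0,0],[47,50,180,0,0,0]]'; python3 -m pendant '[[0,0,0,0,0,0],[0,0,0,0,0,0],[0,0,0,0,0,0],[0,0,0,0,0,0]]' 1 15
```

```text
time_s: 1.9
ee_pos: [565.3, -250.3, 20.5]
eef_rot: [-3.141, -0.0, 1.656]
contact_force: [-0.3, -0.4, -0.6]
width: 92.3
gripper_force: 0.0
time_s: 2.4
ee_pos: [566.0, -249.8, 21.2]
eef_rot: [3.141, 0.0, 1.658]
contact_force: [0.5, 0.0, 0.1]
width: 56.4
gripper_force: 0.0
```

```bash
python3 -m pendant '[[0,0,0,0,0,0],[0,0,0,0,0,0],[0,0,0,0,0,0]]'; python3 -m pendant '[[0,0,-30,0,0,0],[0,0,-90,0,0,0],[0,0,-130,0,0,0],[0,0,-130,0,0,0]]'; python3 -c "
from h import *
go(480,150,200,95)"
```

```text
time_s: 2.78
ee_pos: [565.8, -249.7, 20.8]
eef_rot: [-3.142, 0.0, 1.658]
contact_force: [-1.4, -0.0, 2.1]
width: 44.3
gripper_force: 15.0
time_s: 3.28
ee_pos: [567.8, -250.3, 154.3]
eef_rot: [3.136, 0.003, 1.658]
contact_force: [-0.4, -0.7, 0.4]
width: 44.0
gripper_force: 15.0
t 3.275 at [ 567.8 -250.3  154.3] yaw 94.99 SHIFT [406.2 -52.4 -47.1] TURN [ 0.33  0.16 -0.01]
```

```bash
python3 -m pendant '[[60,1,-47,0,0,0],[120,1,-47,0,0,0],[180,1,-47,0,0,0],[240,1,-47,0,0,0],[300,1,-47,0,0,0],[310,15,-47,0,0,0],[310,15,-47,0,0,0],[310,15,-47,0,0,0]]';python3 -c "
from h import *
d=shot('wrist','w2');go(566,132,60,95)"
```

```text
time_s: 4.28
ee_pos: [553.5, 58.5, 196.9]
eef_rot: [-3.14, 0.001, 1.656]
contact_force: [0.1, 0.2, -0.7]
width: 43.8
gripper_force: 15.0
t 4.325 at [553.5  58.4 197. ] yaw 94.85 SHIFT [ 72.4  18.9 137. ] TURN [-0.07  0.05 -0.15]
```

View pics/w2.png

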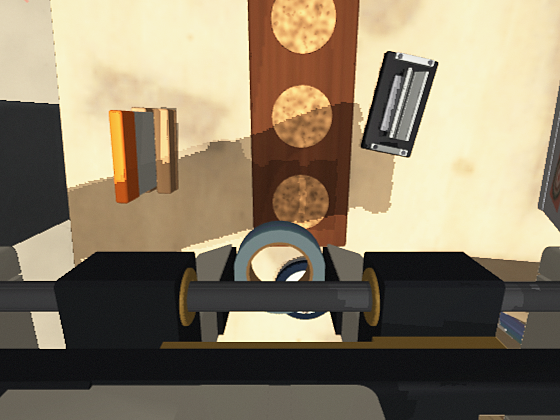

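Wrist view: pads at (303,21), (302,117) and (300,201); clip centre around (401,104); card head left at (122,157); held blue ring centred near (280,263).

```bash
python3 -c "
from h import *
P=[px('w2',u,v,8) for u,v in [(303,21),(302,117),(300.5,201)]]
for p in P: print('pad',p)
print('clip base corners z10',[px('w2',u,v,10) for u,v in [(389,52),(437,63),(409,157),(361,147)]])
T=np.load('pics/w2.npz')['T']; 
r=px('w2',280,263,197+1.3-7.1+0) ; print('ring top ctr',px('w2',280,263,191))
go(P[1][0],P[1][1],60,95)
im=cv2.imread('pics/w2.png')
h=cv2.cvtColor(im,cv2.COLOR_BGR2HSV)
# cork blobs: sat/value contrast on board
m=((im[:,:,1]>75)&(np.arange(560)[None]>262)&(np.arange(560)[None]<340)&(np.arange(420)[:,None]<165)).astype(np.uint8)
c,_=cv2.findContours(m,cv2.RETR_EXTERNAL,cv2.CHAIN_APPROX_NONE)
for k in c:
    if cv2.contourArea(k)>800: print(cv2.boundingRect(k),cv2.fitEllipse(cv2.convexHull(k)))
big('w2','c3',355,40,95,125,4.7)
"
```

```text
pad [560.9 215.6   8. ]
pad [568.7 133.2   8. ]
pad [576.  50.   8.]
clip base corners z10 [array([641.7, 196.7,  10. ]), array([687.3, 191.4,  10. ]), array([678.3, 104.4,  10. ]), array([629.4, 110. ,  10. ])]
ring top ctr [553.3  62.3 191. ]
t 4.325 at [553.5  58.4 197. ] yaw 94.85 SHIFT [ 73.4  21.7 136.9] TURN [-0.07  0.05 -0.15]
(263, 0, 74, 148) ((299.6108703613281, 64.76640319824219), (89.2606201171875, 173.12635803222656), 2.8505773544311523)
```

View pics/c3.png

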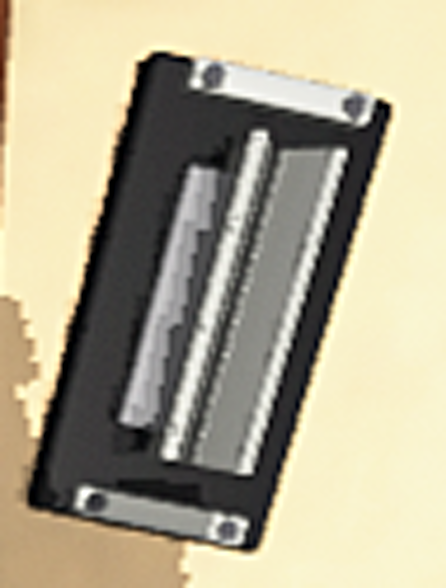

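Clip crop: base corners at (145,55), (390,105), (255,548) and (35,500). The slot runs from the left jaw's lip to the right jaw's lip, about (262,135) to (172,455) in the crop.

```bash
python3 -c "
from h import *
for z in (189.5,191): print([px('w2',u,v,z) for u,v in [(280,221),(235,262),(325,262)]])
c=np.array([[641.7,196.7],[687.3,191.4],[678.3,104.4],[629.4,110]]);print(c.mean(0))
big('w2','c4',200,200,160,120,5)
"
```

```text
[array([551.5,  83.1, 189.5]), array([531.3,  60.2, 189.5]), array([575.3,  64.1, 189.5])]
[array([551.4,  83.6, 191. ]), array([531.4,  60.9, 191. ]), array([575. ,  64.7, 191. ])]
[659.175 150.625]
```

View pics/c4.png

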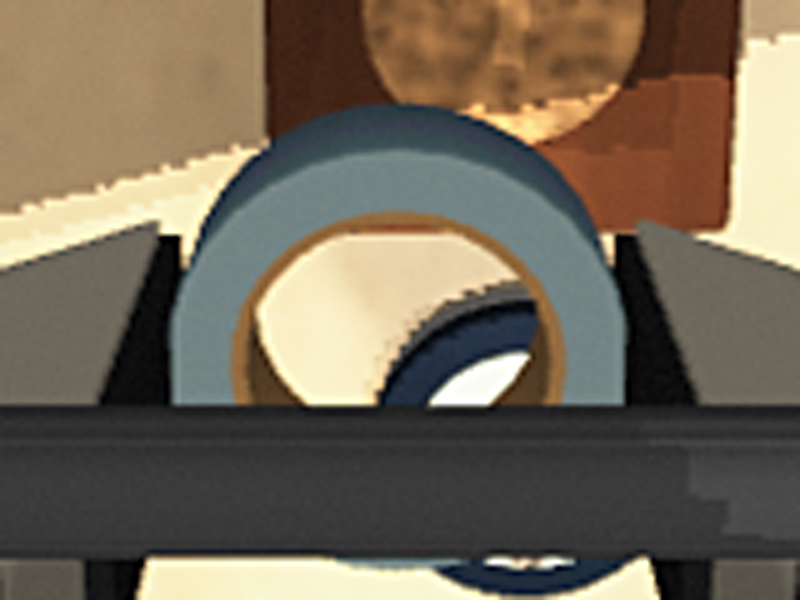

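Crop: the held ring's top-face outline runs from v=148 to v=568 at u=400, i.e. (280,229.6) to (280,313.6).

```bash
python3 -c "
from h import *
a,b=px('w2',280,229.6,191),px('w2',280,313.6,191);m=(a+b)/2
print(a,b,m,np.linalg.norm(a-b))
t=np.radians(94.85);d=m[:2]-[553.5,58.4];print('tool x,y',d@[np.cos(t),np.sin(t)],d@[np.sin(t),-np.cos(t)])
"
```

```text
[551.8  79.4 191. ] [555.7  34.4 191. ] [553.75  56.9  191.  ] 45.16868384179465
tool x,y -1.5157660395498995 0.12228374113998425
```

```bash
python3 -c "
from h import *
go(568.7,133.4,29,95)"; python3 -m pendant '[[50,15,40,0,0,-0.1],[73.6,21.7,90,0,0,-0.1],[73.6,21.7,137,0,0,-0.1],[73.6,21.7,150,0,0,-0.1],[73.6,21.7,162,0,0,-0.1],[73.6,21.7,167.5,0,0,-0.1],[73.6,21.7,167.5,0,0,-0.1]]'
```

```text
t 4.325 at [553.5  58.4 197. ] yaw 94.85 SHIFT [ 73.6  21.7 167.9] TURN [-0.07  0.05 -0.15]
time_s: 5.2
ee_pos: [569.5, 135.4, 31.0]
eef_rot: [3.14, -0.0, 1.659]
contact_force: [0.1, 0.4, -0.2]
width: 44.3
gripper_force: 15.0
```

```bash
python3 -m pendant '[[0,0,0,0,0,0],[0,0,0,0,0,0]]'; python3 -c "
from h import *
go(568.7,133.4,29,95)"
```

```text
time_s: 5.45
ee_pos: [569.3, 135.7, 30.9]
eef_rot: [3.14, -0.0, 1.66]
contact_force: [-0.5, 0.5, 0.3]
width: 44.4
gripper_force: 15.0
t 5.45 at [569.3 135.7  30.9] yaw 95.09 SHIFT [-2.3 -0.8  1.9] TURN [ 0.06 -0.01  0.09]
```

```bash
python3 -m pendant '[[-2.3,-0.8,2,0,0,0],[-2.3,-0.8,2,0,0,0],[-2.3,-0.8,2,0,0,0]]'
```

```text
time_s: 5.82
ee_pos: [568.7, 133.7, 28.7]
eef_rot: [3.141, -0.0, 1.66]
contact_force: [0.1, 1.3, 6.0]
width: 44.2
gripper_force: 15.0
```

```bash
python3 -m pendant '[[0,0,0,0,0,0],[0,0,0,0,0,0],[0,0,0,0,0,0],[0,0,-20,0,0,0],[0,0,-60,0,0,0],[-40,-10,-110,0,0,0],[-75,-18,-170,0,0,0],[-75,-18,-170,0,0,0]]' -0.4; python3 -m pendant '[[0,0,0,0,0,0],[0,0,0,0,0,0]]'; python3 -c "
from h import *
d=shot('wrist','w3');print(sensors.state()['ee_pos']); big('w3','c5',230,50,140,110,5)
go(438,-375.2,60,95)"
```

```text
time_s: 6.82
ee_pos: [558.8, 54.5, 201.8]
eef_rot: [3.136, 0.001, 1.656]
contact_force: [-0.6, 0.4, -0.9]
width: 64.5
gripper_force: 0.0
time_s: 7.08
ee_pos: [556.2, 57.8, 196.8]
eef_rot: [-3.139, -0.0, 1.661]
contact_force: [-0.3, 0.7, 0.4]
width: 64.5
gripper_force: 0.0
[556.19791903  57.93501937 196.66891259]
t 7.125 at [556.2  57.9 196.7] yaw 95.19 SHIFT [-420.7 -156.5  136.9] TURN [-0.15 -0.02  0.19]
```

View pics/c5.png

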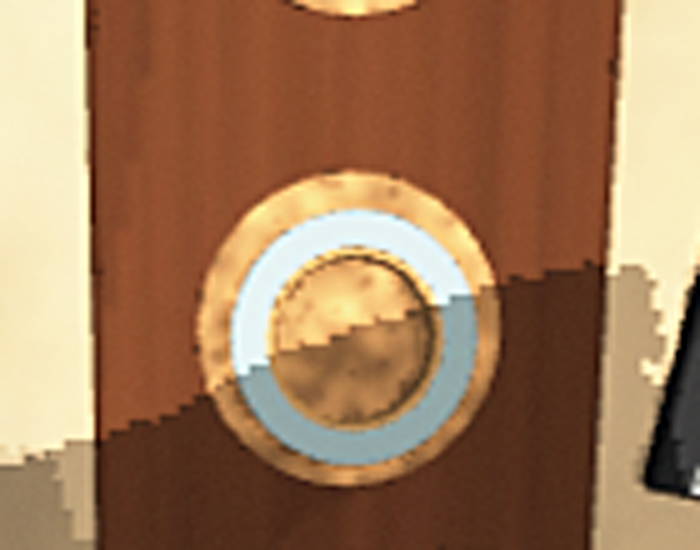

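Crop: blue ring spans u 232–478, v 210–466; the pad spans u 197–500, v 169–487.

```bash
python3 -c "
from h import *
c=lambda u,v,z:px('w3',230+u/5,50+v/5,z)
print('roll',(c(232,338,23)+c(478,338,23))/2,(c(355,210,23)+c(355,466,23))/2)
print('pad',(c(197,328,8)+c(500,328,8))/2,(c(348.5,169,8)+c(348.5,487,8))/2)
"
```

```text
roll [569.1  132.05  23.  ] [569.1 131.6  23. ]
pad [568.6  133.95   8.  ] [568.6 133.2   8. ]
```

```bash
python3 -m pendant '[[-60,-22,0,0,0,0],[-120,-45,0,0,0,0],[-180,-67,0,0,0,0],[-240,-89,0,0,0,0],[-300,-112,0,0,0,0],[-360,-134,30,0,0,0],[-420.7,-156.5,60,0,0,0.2],[-420.7,-156.5,100,0,0,0.2]]' -1; python3 -m pendant '[[0,0,0,0,0,0],[0,0,0,0,0,0]]'; python3 -c "
from h import *
go(438,-374.5,20.5,95)"
```

```text
time_s: 8.12
ee_pos: [437.9, -379.9, 97.2]
eef_rot: [3.141, 0.003, 1.653]
contact_force: [0.4, 0.4, -0.0]
width: 92.2
gripper_force: 0.0
time_s: 8.38
ee_pos: [439.9, -374.1, 98.6]
eef_rot: [3.141, -0.001, 1.659]
contact_force: [1.1, 0.9, 0.5]
width: 91.8
gripper_force: 0.0
t 8.375 at [ 439.9 -374.1   98.6] yaw 95.03 SHIFT [-0.3 -1.9 78.1] TURN [ 0.03 -0.08  0.03]
```

```bash
python3 -m pendant '[[-1.5,-2,40,0,0,0],[-1.5,-2,70,0,0,0],[-1.5,-2,78,0,0,0],[-1.5,-2,78,0,0,0]]' ; python3 -m pendant '[[0,0,0,0,0,0],[0,0,0,0,0,0],[0,0,0,0,0,0],[0,0,0,0,0,0],[0,0,0,0,0,0],[0,0,0,0,0,0],[0,0,0,0,0,0]]' 1 15;  python3 -m pendant '[[0,0,-30,0,0,0],[0,0,-80,0,0,0],[0,0,-130,0,0,0]]'; python3 -c "
from h import *
go(576,50,90,95)"
```

```text
time_s: 8.88
ee_pos: [438.1, -377.0, 21.5]
eef_rot: [3.14, 0.001, 1.658]
contact_force: [0.4, 0.2, -0.1]
width: 91.7
gripper_force: 0.0
time_s: 9.75
ee_pos: [436.6, -377.7, 20.2]
eef_rot: [-3.142, 0.0, 1.656]
contact_force: [-0.5, 0.4, 0.9]
width: 44.7
gripper_force: 15.0
time_s: 10.12
ee_pos: [436.4, -377.4, 151.4]
eef_rot: [-3.141, -0.001, 1.656]
contact_force: [0.4, -1.1, -0.2]
width: 44.4
gripper_force: 15.0
t 10.125 at [ 436.4 -377.4  151.4] yaw 94.9 SHIFT [413.8 175.6  61.6] TURN [-0.03 -0.04 -0.1 ]
```

```bash
python3 -m pendant '[[60,25,-20,0,0,0],[120,50,-20,0,0,0],[180,76,-20,0,0,0],[240,101,-20,0,0,0],[300,127,-20,0,0,0],[360,152,-10,0,0,0],[413,175.6,30,0,0,-0.1],[413,175.6,61,0,0,-0.1]]'; python3 -m pendant '[[0,0,0,0,0,0],[0,0,0,0,0,0]]'; python3 -c "
from h import *
go(576,49.2,29,95)"
```

```text
time_s: 11.12
ee_pos: [578.0, 53.5, 89.5]
eef_rot: [3.138, -0.002, 1.662]
contact_force: [0.2, -0.2, -1.4]
width: 44.4
gripper_force: 15.0
time_s: 11.38
ee_pos: [576.5, 47.8, 89.8]
eef_rot: [-3.142, 0.001, 1.657]
contact_force: [0.2, 0.0, -0.4]
width: 44.1
gripper_force: 15.0
t 11.375 at [576.5  47.8  89.8] yaw 94.95 SHIFT [ 1.5 -0.4 60.8] TURN [-0.    0.04 -0.05]
```

```bash
python3 -m pendant '[[1.5,-0.4,30,0,0,0],[1.5,-0.4,50,0,0,0],[1.5,-0.4,58,0,0,0],[1.5,-0.4,60,0,0,0],[1.5,-0.4,60,0,0,0]]'; python3 -c "
from h import *
go(576,49.2,29,95)"
```

```text
time_s: 12.0
ee_pos: [576.5, 50.0, 30.2]
eef_rot: [3.14, 0.0, 1.657]
contact_force: [-0.1, 0.1, -0.1]
width: 44.4
gripper_force: 15.0
t 12.0 at [576.5  50.   30.2] yaw 94.96 SHIFT [-0.8 -0.6  1.2] TURN [ 0.08  0.01 -0.04]
```

```bash
python3 -m pendant '[[-0.8,-0.6,1.5,0,0,0],[-0.8,-0.6,1.5,0,0,0]]'; python3 -m pendant '[[0,0,0,0,0,0],[0,0,0,0,0,0],[0,0,0,0,0,0],[0,0,-20,0,0,0],[0,0,-60,0,0,0],[0,0,-110,0,0,0],[-60,-20,-150,0,0,0],[-75,-18,-170,0,0,0]]' -0.4; python3 -m pendant '[[0,0,0,0,0,0]]'; python3 -c "
from h import *
d=shot('wrist','w4');print(sensors.state()['ee_pos'])
go(448.4,-255.5,100,95)"
```

```text
time_s: 12.25
ee_pos: [575.7, 49.3, 28.2]
eef_rot: [3.141, 0.0, 1.658]
contact_force: [0.1, -0.7, 2.8]
width: 44.4
gripper_force: 15.0
time_s: 13.25
ee_pos: [563.3, -29.5, 199.2]
eef_rot: [3.141, 0.002, 1.656]
contact_force: [0.4, -0.1, -0.5]
width: 64.4
gripper_force: 0.0
time_s: 13.38
ee_pos: [565.1, -29.4, 199.7]
eef_rot: [3.138, 0.002, 1.654]
contact_force: [0.2, 0.1, -0.5]
width: 63.9
gripper_force: 0.0
[564.24978967 -27.43490632 198.24068353]
t 13.425 at [564.2 -27.4 198.2] yaw 94.88 SHIFT [-217.3 -135.    98.1] TURN [ 0.09  0.01 -0.12]
```

View pics/w4.png

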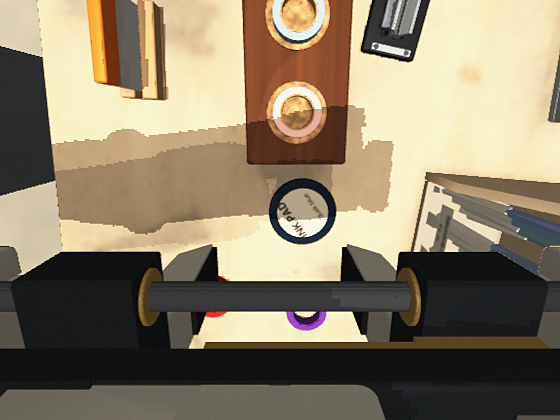

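Pink ring (298,112) sits on its pad (296,113), well centred.

```bash
python3 -c "
from h import *
print(px('w4',298,112,23),px('w4',296,113,8))"; python3 -m pendant '[[-55,-34,0,0,0,0],[-110,-68,10,0,0,0],[-165,-102,40,0,0,0],[-217.3,-135,70,0,0,0],[-217.3,-135,98,0,0,0],[-217.3,-135,98,0,0,0],[-217.3,-135,98,0,0,0]]' -1; python3 -c "
from h import *
go(448.4,-255.5,20.5,95)"
```

```text
[576.5  49.2  23. ] [575.5  48.5   8. ]
time_s: 14.3
ee_pos: [449.7, -252.9, 100.2]
eef_rot: [3.141, -0.001, 1.661]
contact_force: [0.6, -0.1, 0.8]
width: 92.0
gripper_force: 0.0
t 14.3 at [ 449.7 -252.9  100.2] yaw 95.16 SHIFT [-2.6 -1.6 79.7] TURN [ 0.04 -0.07  0.16]
```

```bash
python3 -m pendant '[[-2.6,-1.6,40,0,0,0],[-2.6,-1.6,70,0,0,0],[-2.6,-1.6,79,0,0,0],[-2.6,-1.6,79,0,0,0]]' ; python3 -m pendant '[[0,0,0,0,0,0],[0,0,0,0,0,0],[0,0,0,0,0,0],[0,0,0,0,0,0],[0,0,0,0,0,0],[0,0,0,0,0,0],[0,0,0,0,0,0]]' 1 15;  python3 -m pendant '[[0,0,-30,0,0,0],[0,0,-80,0,0,0],[0,0,-130,0,0,0],[0,0,-180,0,0,0]]'; python3 -c "
from h import *
go(561.2,218.2,90,95)"
```

```text
time_s: 14.8
ee_pos: [448.1, -256.9, 21.5]
eef_rot: [3.141, 0.0, 1.66]
contact_force: [0.2, -0.2, 0.8]
width: 91.6
gripper_force: 0.0
time_s: 15.68
ee_pos: [446.9, -257.8, 20.7]
eef_rot: [-3.141, 0.0, 1.658]
contact_force: [0.0, -0.9, 2.3]
width: 44.4
gripper_force: 15.0
time_s: 16.18
ee_pos: [446.7, -257.6, 202.3]
eef_rot: [-3.142, -0.0, 1.658]
contact_force: [1.4, -1.2, -0.7]
width: 44.4
gripper_force: 15.0
t 16.175 at [ 446.7 -257.6  202.3] yaw 95.0 SHIFT [464.  155.5 112.4] TURN [-0.   -0.01  0.  ]
```

```bash
python3 -m pendant '[[60,20,0,0,0,0],[120,40,0,0,0,0],[180,60,0,0,0,0],[240,80,0,0,0,0],[300,100,0,0,0,0],[360,120,0,0,0,0],[420,140,30,0,0,0],[462,155.5,80,0,0,0]]'; python3 -m pendant '[[0,0,10,0,0,0],[0,0,30,0,0,0],[0,0,30,0,0,0]]'; python3 -c "
from h import *
go(561.2,216,29,95)"
```

```text
time_s: 17.18
ee_pos: [560.1, 208.9, 132.0]
eef_rot: [3.138, -0.002, 1.659]
contact_force: [0.9, -0.5, -0.2]
width: 44.4
gripper_force: 15.0
time_s: 17.55
ee_pos: [558.1, 203.9, 100.4]
eef_rot: [-3.139, 0.002, 1.657]
contact_force: [-0.8, -0.7, 0.4]
width: 44.7
gripper_force: 15.0
t 17.55 at [558.1 203.9 100.4] yaw 94.95 SHIFT [11.9  4.3 71.3] TURN [-0.15  0.09 -0.05]
```

```bash
python3 -m pendant '[[11.9,4.3,10,0,0,0],[11.9,4.3,40,0,0,0],[11.9,4.3,60,0,0,0],[11.9,4.3,67,0,0,0],[11.9,4.3,67,0,0,0]]'; python3 -c "
from h import *
go(561.2,216,29,95)"
```

```text
time_s: 18.18
ee_pos: [562.2, 217.8, 34.4]
eef_rot: [-3.141, 0.0, 1.658]
contact_force: [-0.1, -0.9, -0.6]
width: 44.4
gripper_force: 15.0
t 18.175 at [562.2 217.8  34.4] yaw 94.99 SHIFT [-1.7 -1.1  5.4] TURN [-0.02  0.01 -0.01]
```

```bash
python3 -m pendant '[[-1.7,-1.1,5,0,0,0],[-1.7,-1.1,5.5,0,0,0],[-1.7,-1.1,5.5,0,0,0]]'; python3 -m pendant '[[0,0,0,0,0,0],[0,0,0,0,0,0],[0,0,0,0,0,0],[0,0,-20,0,0,0],[0,0,-60,0,0,0],[-40,0,-110,0,0,0],[-80,-10,-150,0,0,0],[-100,-10,-170,0,0,0]]' -0.4; python3 -m pendant '[[0,0,0,0,0,0],[0,0,0,0,0,0]]'; python3 -c "
from h import *
d=shot('wrist','w5');print(sensors.state()['ee_pos'])
go(572.2,-363.5,100,95)"
```

```text
time_s: 18.55
ee_pos: [561.4, 215.9, 29.3]
eef_rot: [3.141, -0.0, 1.658]
contact_force: [-0.3, 0.0, -0.5]
width: 44.8
gripper_force: 15.0
time_s: 19.55
ee_pos: [560.5, 113.3, 202.9]
eef_rot: [3.138, 0.001, 1.656]
contact_force: [0.3, 0.8, -0.1]
width: 64.5
gripper_force: 0.0
time_s: 19.8
ee_pos: [559.5, 116.4, 199.0]
eef_rot: [-3.142, -0.001, 1.659]
contact_force: [-1.1, -0.1, 0.2]
width: 64.2
gripper_force: 0.0
[559.23040655 116.65332417 198.5116427 ]
t 19.85 at [559.2 116.7 198.5] yaw 95.09 SHIFT [-479.5  -29.5   98.3] TURN [-0.06 -0.03  0.09]
```

View pics/w5.png

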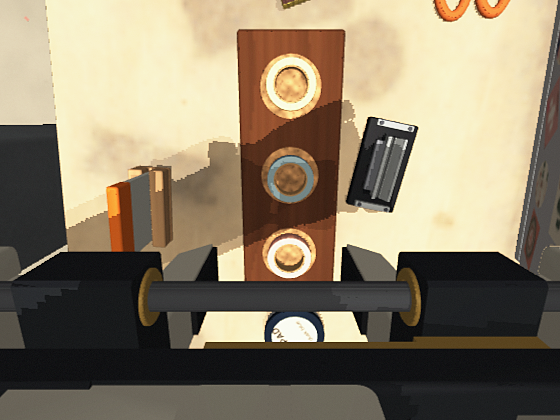

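Yellow ring (292.5,84) on pad (291,86); blue ring (291,179), pad (290,176); clip base corners (369,116), (418,125), (392,214), (346,204).

```bash
python3 -c "
from h import *
print('yel',px('w5',292.5,84,23),'pad',px('w5',291,86,8),'blue',px('w5',291,179,23),'pad',px('w5',290,176.5,8))
c=np.array([px('w5',u,v,10) for u,v in [(369,116),(418,125),(392,214),(346,204)]]);print(c,c.mean(0))
big('w5','c6',335,100,95,125,4.7)"; python3 -m pendant '[[-60,-4,0,0,0,0],[-120,-8,0,0,0,0],[-180,-12,0,0,0,0],[-240,-15,0,0,0,0],[-300,-19,0,0,0,0],[-360,-22,0,0,0,0],[-420,-26,0,0,0,0],[-479.5,-29.5,40,0,0,0]]' -1; python3 -m pendant '[[0,0,40,0,0,0],[0,0,58,0,0,0],[0,0,58,0,0,0]]';python3 -c "
from h import *
go(572.2,-364,20.5,95)"
```

```text
yel [562.2 219.1  23. ] pad [561.4 218.7   8. ] blue [569.5 132.5  23. ] pad [569.  132.4   8. ]
[[639.1 198.2  10. ]
 [688.  194.1  10. ]
 [679.2 102.8  10. ]
 [629.6 109.2  10. ]] [658.975 151.075  10.   ]
time_s: 20.85
ee_pos: [574.1, -358.8, 165.2]
eef_rot: [3.138, 0.002, 1.659]
contact_force: [0.7, -0.1, 0.5]
width: 91.7
gripper_force: 0.0
time_s: 21.22
ee_pos: [572.1, -354.7, 104.7]
eef_rot: [-3.139, -0.003, 1.661]
contact_force: [-0.0, -0.5, 0.4]
width: 92.1
gripper_force: 0.0
t 21.225 at [ 572.1 -354.7  104.7] yaw 95.15 SHIFT [-9.5 -0.5 84.2] TURN [-0.13 -0.15  0.15]
```

View pics/c6.png

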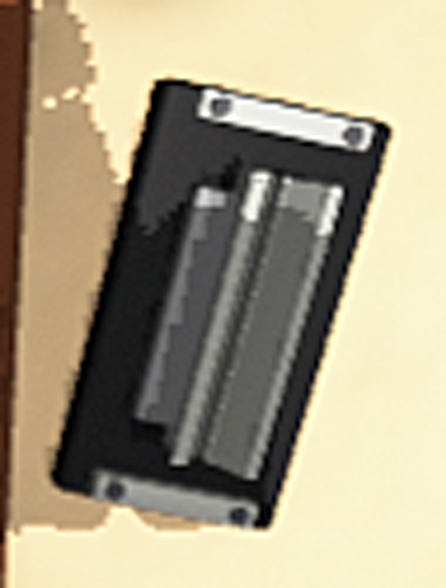

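Clip crop matches the earlier estimate. Continuing with the green roll.

```bash
python3 -m pendant '[[-9,-0.5,10,0,0,0],[-9,-0.5,50,0,0,0],[-9,-0.5,75,0,0,0],[-9,-0.5,83,0,0,0],[-9,-0.5,83,0,0,0]]' ; python3 -m pendant '[[0,0,0,0,0,0],[0,0,0,0,0,0],[0,0,0,0,0,0],[0,0,0,0,0,0],[0,0,0,0,0,0],[0,0,0,0,0,0],[0,0,0,0,0,0]]' 1 15;  python3 -m pendant '[[0,0,-30,0,0,0],[0,0,-80,0,0,0],[0,0,-130,0,0,0],[0,0,-180,0,0,0]]'; python3 -c "
from h import *
go(569,132.5,90,95)"
```

```text
time_s: 21.85
ee_pos: [572.9, -366.4, 23.9]
eef_rot: [3.141, 0.001, 1.658]
contact_force: [1.0, -0.3, 0.1]
width: 91.6
gripper_force: 0.0
time_s: 22.72
ee_pos: [572.3, -366.2, 23.2]
eef_rot: [-3.142, 0.0, 1.658]
contact_force: [-0.2, 0.2, 0.7]
width: 44.5
gripper_force: 15.0
time_s: 23.22
ee_pos: [572.1, -366.0, 204.7]
eef_rot: [-3.142, -0.0, 1.658]
contact_force: [0.3, -1.3, 0.5]
width: 44.7
gripper_force: 15.0
t 23.225 at [ 572.1 -366.   204.7] yaw 95.0 SHIFT [496.9  40.3 114.8] TURN [-0. -0. -0.]
```

```bash
python3 -m pendant '[[62,5,0,0,0,0],[124,10,0,0,0,0],[186,15,0,0,0,0],[248,20,0,0,0,0],[310,25,0,0,0,0],[372,30,0,0,0,0],[434,35,0,0,0,0],[494,40,40,0,0,0]]'; python3 -m pendant '[[0,0,30,0,0,0],[0,0,50,0,0,0],[0,0,50,0,0,0]]'; python3 -c "
from h import *
d=shot('wrist','w6');big('w6','c7',200,200,160,120,5)
go(569,130,46.5,95)"
```

```text
time_s: 24.22
ee_pos: [570.7, 124.7, 170.7]
eef_rot: [3.136, -0.001, 1.659]
contact_force: [1.3, -1.3, -0.1]
width: 44.5
gripper_force: 15.0
time_s: 24.6
ee_pos: [568.1, 121.0, 117.2]
eef_rot: [-3.138, 0.001, 1.658]
contact_force: [-0.2, -0.4, -0.3]
width: 44.8
gripper_force: 15.0
t 24.65 at [568.9 121.2 118.4] yaw 95.0 SHIFT [ 8.7  0.9 71.9] TURN [-0.06  0.01 -0.  ]
```

View pics/c7.png

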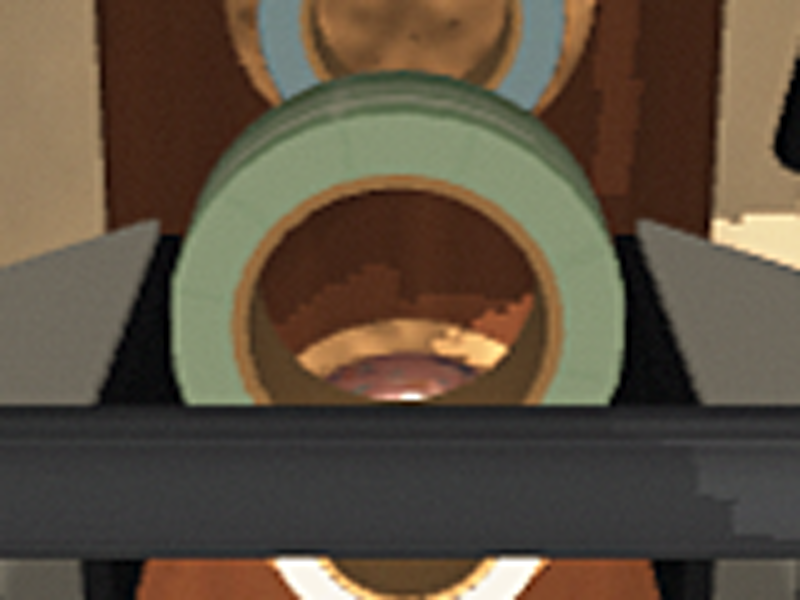

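Crop: green's top-face far edge is at v=108 (blue's was 148), so it's held further forward.

```bash
python3 -c "
from h import *
e=px('w6',280,200+108/5,118.4-8.2);t=np.radians(95)
d=e[:2]-[568.5,121.1];print(e,'toolx ctr',d@[np.cos(t),np.sin(t)]-23)
e=px('w2',280,229.6,197-5.8);d=e[:2]-[553.5,58.4];print('blue',d@[np.cos(t),np.sin(t)]-23)
go(569,130,46.5,95)"
```

```text
[566.  145.5 110.2] toolx ctr 1.525039990307743
blue -1.9317465774023148
t 24.65 at [568.9 121.2 118.4] yaw 95.0 SHIFT [ 8.7  0.9 71.9] TURN [-0.06  0.01 -0.  ]
```

```bash
python3 -m pendant '[[9.3,0.6,20,0,0,0],[9.3,0.6,50,0,0,0],[9.3,0.6,64,0,0,0],[9.3,0.6,66,0,0,0],[9.3,0.6,66,0,0,0]]'; python3 -c "
from h import *
go(568.7,130.6,46.2,95)"
```

```text
time_s: 25.28
ee_pos: [569.5, 130.9, 53.2]
eef_rot: [3.141, -0.0, 1.658]
contact_force: [-0.6, 0.7, 0.1]
width: 44.2
gripper_force: 15.0
t 25.275 at [569.5 130.9  53.2] yaw 94.99 SHIFT [-0.2 -0.8  7. ] TURN [ 0.05 -0.01 -0.01]
```

```bash
python3 -m pendant '[[-0.2,-0.8,5,0,0,0],[-0.2,-0.8,7,0,0,0],[-0.2,-0.8,7,0,0,0],[-0.2,-0.8,7,0,0,0]]'; python3 -c "
from h import *
go(568.7,130.6,46.2,95)"
```

```text
time_s: 25.78
ee_pos: [568.3, 130.3, 46.0]
eef_rot: [3.141, 0.0, 1.658]
contact_force: [-1.9, -1.5, 5.6]
width: 44.7
gripper_force: 15.0
t 25.775 at [568.3 130.3  46. ] yaw 94.99 SHIFT [ 0.2  0.4 -0.2] TURN [ 0.03  0.01 -0.01]
```

```bash
python3 -m pendant '[[0,0,0,0,0,0],[0,0,0,0,0,0],[0,0,0,0,0,0],[0,0,-20,0,0,0],[0,0,-60,0,0,0],[0,-10,-110,0,0,0],[-40,-40,-150,0,0,0],[-80,-75,-155,0,0,0]]' -0.4; python3 -m pendant '[[-5,-10,0,0,0,4.5],[-5,-10,0,0,0,4.5],[-5,-10,0,0,0,4.5]]' -1; python3 -c "
from h import *
d=shot('wrist','w7');print(sensors.state()['ee_pos'],sensors.state()['eef_rot'])"
```

```text
time_s: 26.78
ee_pos: [501.6, 44.2, 203.2]
eef_rot: [3.136, -0.0, 1.659]
contact_force: [-0.2, -1.8, -1.2]
width: 64.3
gripper_force: 0.0
time_s: 27.15
ee_pos: [491.5, 39.1, 200.6]
eef_rot: [3.141, -0.0, 1.582]
contact_force: [0.6, 0.1, -0.5]
width: 89.2
gripper_force: 0.0
[491.50083522  39.27474715 200.44889304] [ 3.14146842e+00 -6.01202331e-04  1.58203535e+00]
```

View pics/w7.png

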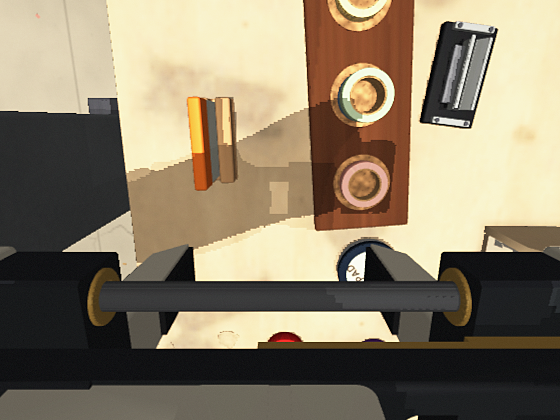

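Green ring (368,94) is stacked over the middle pad; card head top runs from (195,97) to (203,190).

```bash
python3 -c "
from h import *
print('green',px('w7',368.5,94.5,38), 'pink',px('w7',364,184,23))
big('w7','c8',170,85,90,115,5)"
```

```text
green [568.5 132.2  38. ] pink [575.1  50.   23. ]
```

View pics/c8.png

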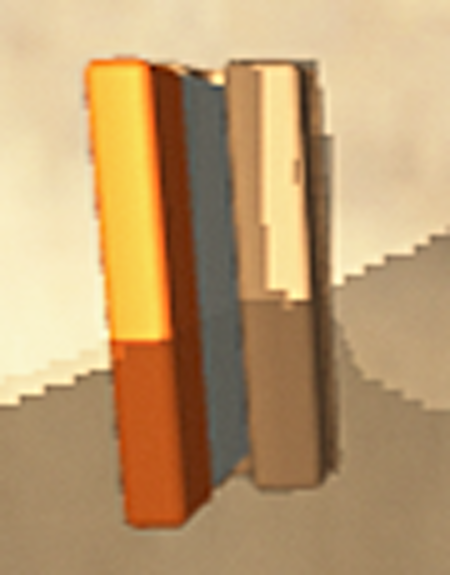

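Crop: head top face corners (88,62), (150,62), (188,524) and (127,524).

```bash
python3 -c "
from h import *
c=np.array([px('w7',170+u/5,85+v/5,84) for u,v in [(88,62),(150,62),(188,524),(127,524)]]);print(c,c.mean(0))
for i,j in((3,0),(2,1)): d=c[j]-c[i];print(np.linalg.norm(d),np.degrees(np.arctan2(-d[0],d[1])))
m=c.mean(0);go(m[0],m[1],150,88);go(m[0],m[1],76,88)"
```

```text
[[422.4 125.1  84. ]
 [431.6 125.2  84. ]
 [434.   55.2  84. ]
 [424.3  55.1  84. ]] [428.075  90.15   84.   ]
70.02578096672683 1.5547894107636224
70.04113077328206 1.963657534051944
t 27.2 at [491.5  39.3 200.4] yaw 90.64 SHIFT [ 51.6 -62.9  50.5] TURN [ 0.01 -0.03  2.64]
t 27.2 at [491.5  39.3 200.4] yaw 90.64 SHIFT [ 51.5 -62.9 124.5] TURN [ 0.01 -0.03  2.64]
```

```bash
python3 -m pendant '[[25,-31,0,0,0,-1.2],[51.5,-62.9,20,0,0,-1.2],[51.5,-62.9,50,0,0,-1.2],[51.5,-62.9,50,0,0,-1.2],[51.5,-62.9,50,0,0,-1.2]]' -1 ; python3 -c "
from h import *
go(428,90.1,72,91.8)"
```

```text
time_s: 27.82
ee_pos: [428.4, 89.7, 151.1]
eef_rot: [3.141, -0.001, 1.601]
contact_force: [0.6, 0.9, -0.5]
width: 91.9
gripper_force: 0.0
t 27.825 at [428.4  89.7 151.1] yaw 91.73 SHIFT [ 0.3 -0.5 79.1] TURN [ 0.02 -0.03 -0.07]
```

```bash
python3 -m pendant '[[0.3,-0.5,40,0,0,0],[0.3,-0.5,70,0,0,0],[0.3,-0.5,79,0,0,0],[0.3,-0.5,79,0,0,0]]' 0.5; python3 -m pendant '[[0,0,0,0,0,0],[0,0,0,0,0,0],[0,0,0,0,0,0],[0,0,0,0,0,0],[0,0,0,0,0,0],[0,0,0,0,0,0],[0,0,0,0,0,0],[0,0,0,0,0,0]]' 1 40;python3 -m pendant '[[0,0,0,0,0,0],[0,0,0,0,0,0]]'; python3 -m pendant '[[0,0,-20,0,0,0],[0,0,-40,0,0,0],[0,0,-80,0,0,0],[0,0,-130,0,0,0],[0,0,-130,0,0,0]]'; python3 -c "
from h import *
d=shot('wrist','w8');shot('scene','s8');shot('top','t8')
s=sensors.state();print(s['ee_pos'],s['eef_rot'])
go(658.4,150.9,180,84)"
```

```text
time_s: 28.32
ee_pos: [427.7, 89.7, 72.1]
eef_rot: [3.141, -0.0, 1.6]
contact_force: [0.2, -0.1, -0.0]
width: 56.2
gripper_force: 0.0
time_s: 29.32
ee_pos: [427.7, 89.7, 71.7]
eef_rot: [3.141, -0.0, 1.6]
contact_force: [3.6, -0.5, 0.6]
width: 9.8
gripper_force: 40.0
time_s: 29.58
ee_pos: [427.6, 89.7, 71.7]
eef_rot: [3.141, -0.0, 1.6]
contact_force: [4.5, -0.8, 2.3]
width: 9.5
gripper_force: 40.0
time_s: 30.2
ee_pos: [427.6, 90.2, 204.0]
eef_rot: [3.138, -0.0, 1.6]
contact_force: [0.1, -0.9, -1.4]
width: 9.6
gripper_force: 40.0
[425.72586981  89.06702354 200.44715259] [-3.13892427e+00  8.11329688e-04  1.60030466e+00]
t 30.35 at [425.7  89.1 200.4] yaw 91.69 SHIFT [ 55.  234.5  19.8] TURN [-0.15  0.06  7.69]
```

```bash
python3 -c "
from h import *
for n,u,v in [('shelfL',378,240),('shelfR',592,240),('trayR',347,207),('trayL',190,220),('trayTopR',343,105)]:
    print(n,[px('top0',u*.7,v*.7,z)[:2].tolist() for z in (0,60,130,200)])
im=cv2.imread('pics/s8.png')[60:310,120:400]; cv2.imwrite('pics/c9.png',cv2.resize(im,None,fx=2.4,fy=2.4))"
```

```text
shelfL [[719.4, -1.6], [703.4, -4.5], [684.7, -8.0], [666.0, -11.5]]
shelfR [[716.1, -473.5], [700.2, -455.5], [681.7, -434.5], [663.2, -413.6]]
trayR [[795.8, 67.8], [776.4, 61.7], [753.7, 54.7], [731.1, 47.6]]
trayL [[768.3, 417.7], [750.1, 396.1], [728.9, 371.0], [707.7, 345.8]]
trayTopR [[1039.1, 79.4], [1008.9, 72.9], [973.7, 65.2], [938.5, 57.5]]
```

View pics/c9.png

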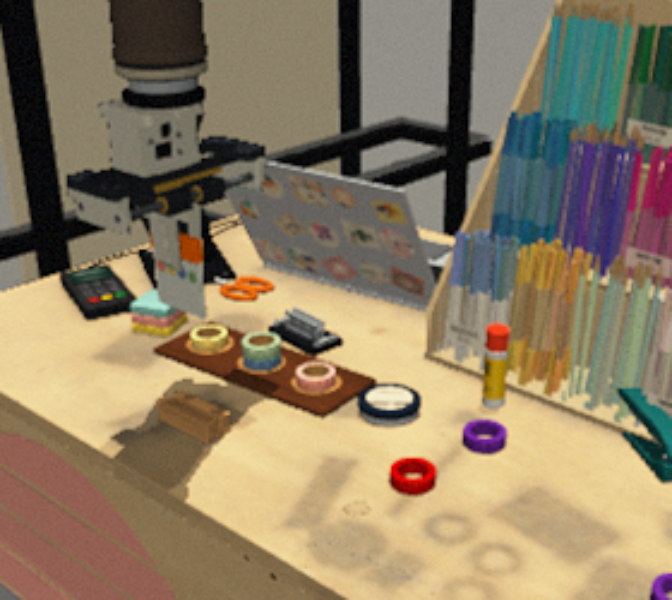

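```bash
python3 -c "
from h import *
for a,b in [((289,141),(243,145)),((289,141),(243,150)),((224,129),(137,155)),((224,129),(145,148))]:
    e=[(np.linalg.norm(px('s8',*a,z)-px('t8',*b,z)),z) for z in range(0,300,5)]
    z=min(e)[1]; print(min(e),px('s8',*a,z),px('t8',*b,z))
print('bottom R',px('s8',297,187,0),'L',px('s8',230,170,0))
im=cv2.imread('pics/t8.png')[60:215,120:290]; cv2.imwrite('pics/c10.png',cv2.resize(im,None,fx=3.8,fy=3.8,interpolation=cv2.INTER_CUBIC))"
```

```text
(np.float64(5.824087911424437), 195) [726.8  46.3 195. ] [732.4  47.9 195. ]
(np.float64(8.61452262171271), 195) [726.8  46.3 195. ] [718.3  47.7 195. ]
(np.float64(29.896655331324286), 175) [731.4 320.5 175. ] [712.3 343.5 175. ]
(np.float64(1.923538406167114), 175) [731.4 320.5 175. ] [732.3 322.2 175. ]
bottom R [839.9 103.6   0. ] L [797.8 375.7   0. ]
```

View pics/c10.png

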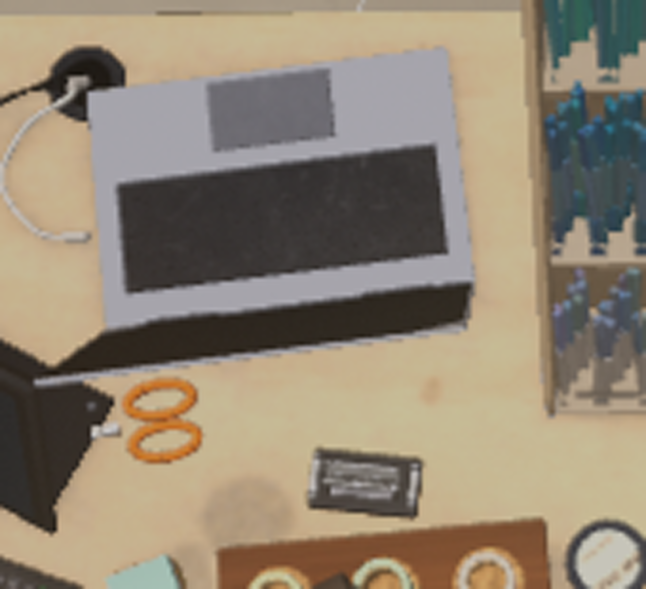

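The s8 and top views show that the laptop lid's top edge leans to about x≈725, z≈195. The 190 mm body, held across x over the clip (x up to 755, z from 125), would hit it. I'll return the card to its rest and regrasp the head across its 70 mm width, so the body lies along y and the card is also centred.

```bash
python3 -c "
from h import *
go(427.6,89.7,120,91.7)"; python3 -m pendant '[[0.5,1.9,40,0,0,0],[0.5,1.9,80,0,0,0],[0.5,1.9,80,0,0,0],[0.5,1.9,80,0,0,0]]'; python3 -c "
from h import *
go(427.6,89.7,72,91.7)"
```

```text
t 30.35 at [425.7  89.1 200.4] yaw 91.69 SHIFT [ 0.6  2.1 80.4] TURN [-0.15  0.05 -0.01]
time_s: 30.85
ee_pos: [428.7, 90.4, 121.8]
eef_rot: [-3.14, -0.0, 1.601]
contact_force: [-0.5, -0.6, 0.4]
width: 9.7
gripper_force: 40.0
t 30.85 at [428.7  90.4 121.8] yaw 91.73 SHIFT [-0.6 -1.1 49.8] TURN [-0.07 -0.    0.03]
```

```bash
python3 -m pendant '[[-0.6,-1.1,10,0,0,0],[-0.6,-1.1,20,0,0,0],[-0.6,-1.1,20,0,0,0]]'; python3 -c "
from h import *
go(427.6,89.7,72,91.7)"
```

```text
time_s: 31.22
ee_pos: [427.5, 89.3, 101.1]
eef_rot: [-3.141, 0.0, 1.6]
contact_force: [-0.2, 0.4, -1.0]
width: 9.9
gripper_force: 40.0
t 31.225 at [427.5  89.3 101.1] yaw 91.7 SHIFT [ 0.5  0.1 29.1] TURN [-0.05  0.02 -0.  ]
```

```bash
python3 -m pendant '[[0.3,0.1,8,0,0,0],[0.3,0.1,15,0,0,0],[0.3,0.1,20,0,0,0],[0.3,0.1,25,0,0,0],[0.3,0.1,28,0,0,0],[0.3,0.1,28,0,0,0]]'
```

```text
time_s: 31.98
ee_pos: [428.0, 89.8, 73.4]
eef_rot: [-3.141, 0.0, 1.601]
contact_force: [0.6, -0.5, 0.1]
width: 10.1
gripper_force: 40.0
```

```bash
python3 -m pendant '[[0,0,1.7,0,0,0],[0,0,1.7,0,0,0]]'; python3 -m pendant '[[0,0,0,0,0,0],[0,0,0,0,0,0],[0,0,0,0,0,0],[0,0,-40,0,0,0],[0,0,-90,0,0,-10],[0,0,-110,0,0,-20],[0,0,-110,0,0,-30],[0,0,-110,0,0,-40]]' -1; python3 -m pendant '[[0,0,0,0,0,-10],[0,0,0,0,0,-20],[0,0,0,0,0,-30],[0,0,0,0,0,-40],[0,0,0,0,0,-50],[0,0,0,0,0,-50],[0,0,0,0,0,-50]]'; python3 -c "
from h import *
go(427.8,89.8,120,181.7);print(sensors.state()['qpos'])
d=shot('wrist','w9');shot('top','t9')
big('t9','c11',200,220,80,60,8)"
```

```text
time_s: 32.22
ee_pos: [428.0, 89.8, 71.9]
eef_rot: [3.142, 0.0, 1.6]
contact_force: [0.2, 0.1, -0.2]
width: 9.6
gripper_force: 40.0
time_s: 33.22
ee_pos: [428.1, 89.7, 182.3]
eef_rot: [3.141, 0.001, 2.304]
contact_force: [0.2, -0.3, -0.1]
width: 85.1
gripper_force: 0.0
time_s: 34.1
ee_pos: [427.9, 89.7, 181.8]
eef_rot: [-3.142, -0.0, -3.116]
contact_force: [-0.7, 0.3, 0.2]
width: 91.8
gripper_force: 0.0
t 34.1 at [427.9  89.7 181.8] yaw -178.54 SHIFT [ 0.1  0.1 61.8] TURN [-0.   -0.01 -0.24]
[ 0.4355761   0.34628862 -0.93734445  2.0346408   0.3490754   0.92678458
  0.90882263]
```

View pics/w9.png

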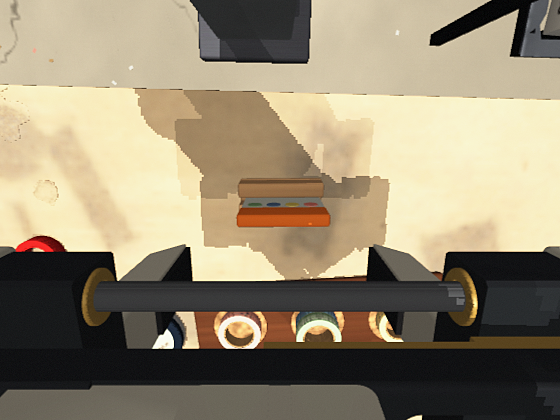

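The card stands safely in its rest, head centred at (283,217). I have now looked at more pictures than the limit of 14, so I'll view no more and use numbers only.

```bash
python3 -m pendant '[[0,0,40,0,0,-0.2],[0,0,80,0,0,-0.2],[0,0,105,0,0,-0.2],[0,0,110,0,0,-0.2],[0,0,110,0,0,-0.2]]'; python3 -m pendant '[[0,0,0,0,0,0],[0,0,0,0,0,0],[0,0,0,0,0,0],[0,0,0,0,0,0],[0,0,0,0,0,0],[0,0,0,0,0,0]]' 1 40; python3 -c "
from h import *
s=sensors.state();print(s['qpos'].round(2));go(427.8,89.8,72,181.7)"
```

```text
time_s: 34.83
ee_pos: [428.2, 90.1, 72.3]
eef_rot: [3.142, 0.0, -3.109]
contact_force: [-0.7, 0.6, 0.0]
width: 91.7
gripper_force: 0.0
time_s: 35.58
ee_pos: [428.5, 89.8, 72.4]
eef_rot: [-3.141, 0.001, -3.109]
contact_force: [-0.6, -1.0, 7.1]
width: 69.8
gripper_force: 40.0
[ 0.28  0.51 -0.79  2.15  0.57  0.7   0.7 ]
t 35.575 at [428.5  89.8  72.4] yaw -178.11 SHIFT [ 0.7 -0.   0.4] TURN [-0.01  0.06  0.19]
```

```bash
python3 -m pendant '[[0,0,-20,0,0,0],[0,0,-50,0,0,0],[0,0,-110,0,0,0],[0,0,-110,0,0,0]]'; python3 -c "
from h import *
go(658.8,150.9,170,173.9)"
```

```text
time_s: 36.08
ee_pos: [430.0, 90.8, 185.3]
eef_rot: [3.141, 0.006, -3.109]
contact_force: [1.8, 0.3, -0.9]
width: 69.6
gripper_force: 40.0
t 36.075 at [430.   90.8 185.3] yaw -178.13 SHIFT [-230.5   52.7   16.8] TURN [0.06 0.36 7.97]
```

```bash
python3 -m pendant '[[-40,10,0,0,0,2],[-90,20,0,0,0,4],[-140,32,0,0,0,6],[-190,43,0,0,0,8],[-230,52.5,0,0,0,8],[-230,52.5,15,0,0,8],[-230,52.5,15,0,0,8],[-230,52.5,15,0,0,8]]'; python3 -c "
from h import *
s=sensors.state();print(s['qpos'].round(2),s['eef_rot']);go(658.8,150.9,125,173.9)"
```

```text
time_s: 37.08
ee_pos: [655.1, 149.5, 166.7]
eef_rot: [-3.141, -0.001, 3.036]
contact_force: [-0.6, -0.3, 0.6]
width: 69.9
gripper_force: 40.0
[ 0.15  0.7  -0.76  1.49  0.5   1.16  0.77] [-3.14075467e+00 -8.86804644e-04  3.03552010e+00]
t 37.075 at [655.1 149.5 166.7] yaw 173.92 SHIFT [-3.6  1.8 41.7] TURN [-0.05 -0.05  0.02]
```

```bash
python3 -m pendant '[[-3.6,1.8,20,0,0,0],[-3.6,1.8,42,0,0,0],[-3.6,1.8,46,0,0,0],[-3.6,1.8,46,0,0,0],[-3.6,1.8,46,0,0,0]]'; python3 -c "
from h import *
go(658.8,150.9,100,173.9)"
```

```text
time_s: 37.7
ee_pos: [660.2, 151.5, 121.4]
eef_rot: [3.141, 0.001, 3.035]
contact_force: [-0.2, -0.1, -0.4]
width: 69.9
gripper_force: 40.0
t 37.7 at [660.2 151.5 121.4] yaw 173.9 SHIFT [ 1.4 -0.8 21.4] TURN [ 0.03  0.04 -0.  ]
```

```bash
python3 -m pendant '[[1.4,-0.6,3,0,0,0],[1.4,-0.6,8,0,0,0],[1.4,-0.6,12,0,0,0],[1.4,-0.6,12,0,0,0]]'; python3 -c "
from h import *
go(658.8,150.9,100,173.9)"; python3 -m pendant '[[0,0,3,0,0,0],[0,0,6,0,0,0],[0,0,9,0,0,0],[0,0,9,0,0,0]]';  python3 -c "
from h import *
go(658.8,150.9,82,173.9);print(sensors.state()['ft_torque'])"
```

```text
time_s: 38.2
ee_pos: [658.2, 150.6, 108.3]
eef_rot: [-3.141, -0.001, 3.035]
contact_force: [0.3, 0.4, 0.3]
width: 69.6
gripper_force: 40.0
t 38.2 at [658.2 150.6 108.3] yaw 173.89 SHIFT [-0.6  0.3  8.3] TURN [-0.02 -0.04 -0.01]
time_s: 38.7
ee_pos: [658.3, 150.7, 99.5]
eef_rot: [-3.141, -0.0, 3.035]
contact_force: [-0.5, -0.3, -1.5]
width: 69.4
gripper_force: 40.0
t 38.7 at [658.3 150.7  99.5] yaw 173.9 SHIFT [-0.5  0.3 17.5] TURN [-0.02 -0.03 -0.  ]
[ 0.10223977 -0.09305629  0.03897388]
```

```bash
python3 -m pendant '[[0,0,2,0,0,0],[0,0,4,0,0,0],[0,0,6,0,0,0],[0,0,6,0,0,0]]'; python3 -m pendant '[[0,0,2,0,0,0],[0,0,4,0,0,0],[0,0,6,0,0,0],[0,0,6,0,0,0]]'
```

```text
time_s: 39.2
ee_pos: [658.3, 150.7, 93.6]
eef_rot: [-3.141, -0.0, 3.035]
contact_force: [-0.6, 0.6, -0.6]
width: 69.8
gripper_force: 40.0
time_s: 39.7
ee_pos: [658.8, 150.9, 88.0]
eef_rot: [3.141, 0.001, 3.035]
contact_force: [3.1, -0.1, 0.2]
width: 69.7
gripper_force: 40.0
```

```bash
python3 -m pendant '[[-0.7,0,2,0,0,0],[-0.7,0,3,0,0,0],[-0.7,0,3,0,0,0]]'; python3 -m pendant '[[0,0,2,0,0,0],[0,0,3,0,0,0],[0,0,3,0,0,0]]'; python3 -c "
from h import *
go(658.8,150.9,76,173.9);print(sensors.state()['ft_torque'])"
```

```text
time_s: 40.08
ee_pos: [658.9, 150.9, 84.7]
eef_rot: [3.142, -0.0, 3.035]
contact_force: [0.7, 0.0, 0.9]
width: 69.3
gripper_force: 40.0
time_s: 40.45
ee_pos: [659.0, 150.6, 81.5]
eef_rot: [-3.141, -0.0, 3.035]
contact_force: [0.8, 0.3, -0.8]
width: 69.5
gripper_force: 40.0
t 40.45 at [659.  150.6  81.5] yaw 173.89 SHIFT [0.2 0.3 5.5] TURN [-0.01 -0.03 -0.01]
[ 0.2201933  -0.43346989 -0.16024573]
```

```bash
cat > chk.py <<'E'
from h import *
import sys
def chk(f):
    d=shot('scene',f); hsv=cv2.cvtColor(d['color'],cv2.COLOR_RGB2HSV)
    m=((hsv[:,:,0]<16)&(hsv[:,:,1]>170)&(hsv[:,:,2]>110)).astype(np.uint8)
    p=proj(f,[659,151,84]); n,l,st,ce=cv2.connectedComponentsWithStats(m)
    print('pred head z82',np.round(p,1))
    for i in range(1,n):
        if st[i,4]>15 and abs(ce[i]-p).max()<60: print(st[i],ce[i].round(1))
    t=np.radians(-6.2)
    ex=np.array([np.cos(t),np.sin(t),0]);ey=np.array([-np.sin(t),np.cos(t),0])
    for zc in (82,88,94): # front face corners
        print(zc,[np.round(proj(f,np.array([659,151,zc])-5*ex+sy*35*ey+[0,0,sz*12]),0).tolist() for sy,sz in ((1,1),(-1,1),(-1,-1),(1,-1))])
    u,v=np.round(p).astype(int); print('\n'.join(''.join('#' if x else '.' for x in r) for r in m[v-22:v+22,u-30:u+30]))
chk(sys.argv[1])
E
python3 chk.py s10
```

```text
pred head z82 [246.4 175.3]
[238 168  14  13 106] [244.3 173.8]
[212 175  22  10 135] [222.5 179.6]
[191 198  11  10  33] [195.8 202.2]
[203 204  15  12  75] [211.  209.7]
82 [[238.0, 169.0], [253.0, 176.0], [253.0, 184.0], [238.0, 177.0]]
88 [[238.0, 167.0], [253.0, 174.0], [253.0, 182.0], [238.0, 175.0]]
94 [[237.0, 166.0], [253.0, 172.0], [253.0, 180.0], [238.0, 173.0]]
............................................................
............................................................
............................................................
............................................................
............................................................
............................................................
............................................................
............................................................
............................................................
............................................................
............................................................
.....................................................
[... 1259 characters left out ...]
.............................
............................................................
............................................................
............................................................
............................................................
............................................................
............................................................
............................................................
............................................................
............................................................
............................................................
............................................................
```

```bash
python3 -m pendant '[[0,0,1,0,0,0],[0,0,2,0,0,0],[0,0,2,0,0,0]]'; python3 -m pendant '[[0,0,1,0,0,0],[0,0,2,0,0,0],[0,0,2,0,0,0]]'; python3 -m pendant '[[0,0,1,0,0,0],[0,0,1,0,0,0]]'
```

```text
time_s: 40.88
ee_pos: [659.1, 150.7, 79.8]
eef_rot: [-3.141, -0.0, 3.035]
contact_force: [0.7, -1.9, 0.2]
width: 69.4
gripper_force: 40.0
time_s: 41.25
ee_pos: [659.0, 150.7, 77.7]
eef_rot: [-3.142, -0.0, 3.035]
contact_force: [1.0, -0.4, 0.9]
width: 69.5
gripper_force: 40.0
time_s: 41.5
ee_pos: [659.1, 150.7, 76.7]
eef_rot: [-3.142, -0.0, 3.035]
contact_force: [1.4, -0.8, 2.1]
width: 69.6
gripper_force: 40.0
```

```bash
python3 -m pendant '[[0,0,1,0,0,0],[0,0,1,0,0,0]]'; python3 -m pendant '[[0,0,1,0,0,0],[0,0,1,0,0,0]]'; python3 -m pendant '[[0,0,1,0,0,0],[0,0,1,0,0,0]]';python3 -m pendant '[[0,0,1,0,0,0],[0,0,1,0,0,0]]'; python3 chk.py s11
```

```text
time_s: 41.75
ee_pos: [659.3, 150.8, 76.5]
eef_rot: [-3.142, 0.0, 3.035]
contact_force: [-0.5, 0.0, 7.5]
width: 69.3
gripper_force: 40.0
time_s: 42.0
ee_pos: [659.5, 150.8, 76.4]
eef_rot: [-3.141, 0.001, 3.035]
contact_force: [-3.7, -2.0, 13.8]
width: 69.9
gripper_force: 40.0
time_s: 42.25
ee_pos: [659.6, 150.8, 76.3]
eef_rot: [-3.141, 0.002, 3.035]
contact_force: [-4.5, -3.3, 20.9]
width: 69.8
gripper_force: 40.0
time_s: 42.5
ee_pos: [659.8, 150.8, 76.3]
eef_rot: [-3.141, 0.003, 3.035]
contact_force: [-7.6, -5.1, 28.1]
width: 69.8
gripper_force: 40.0
pred head z82 [246.4 175.3]
[238 170  14  13 108] [245.  175.6]
[212 175  22  10 133] [222.4 179.6]
[192 199   8   8  28] [195.8 202.3]
[205 205  12  11  74] [211.5 210.1]
82 [[238.0, 169.0], [253.0, 176.0], [253.0, 184.0], [238.0, 177.0]]
88 [[238.0, 167.0], [253.0, 174.0], [253.0, 182.0], [238.0, 175.0]]
94 [[237.0, 166.0], [253.0, 172.0], [253.0, 180.0], [238.0, 173.0]]
............................................................
............................................................
............................................
[... 1817 characters left out ...]
.............................
............................................................
............................................................
............................................................
............................................................
............................................................
............................................................
............................................................
............................................................
............................................................
............................................................
............................................................
```

```bash
python3 -c "
from h import *
for f,u0,v0,L,Rr in [('w5',335,100,((258,175),(178,465)),((335,190),(250,475))),('w2',355,40,((258,135),(172,455)),((340,152),(247,470)))]:
    l=[px(f,u0+a/4.7,v0+b/4.7,34) for a,b in L]; r=[px(f,u0+a/4.7,v0+b/4.7,34) for a,b in Rr]
    print(f,l,r,'mid',(sum(l)+sum(r))/4)"
```

```text
w5 [array([654.8, 180.7,  34. ]), array([649. , 122.2,  34. ])] [array([670.3, 179.2,  34. ]), array([664. , 121.4,  34. ])] mid [659.525 150.875  34.   ]
w2 [array([654.9, 180.4,  34. ]), array([649.5, 122.8,  34. ])] [array([670.4, 178.9,  34. ]), array([664.4, 121.2,  34. ])] mid [659.8   150.825  34.   ]
```

```bash
python3 -m pendant '[[0,0,-2,0,0,0],[0,0,-3,0,0,0],[0,0,-3,0,0,0]]'; python3 -m pendant '[[0,0,0,0,0,0],[0,0,0,0,0,0],[0,0,0,0,0,0],[0,0,0,0,0,0],[0,0,-15,0,0,0],[0,0,-40,0,0,0],[0,0,-90,0,0,0],[0,0,-130,0,0,0]]' -1; python3 chk.py s12 | head -8; python3 -c "
from h import *
go(480,60,260)"
```

```text
time_s: 42.92
ee_pos: [659.3, 150.8, 76.5]
eef_rot: [-3.142, 0.001, 3.035]
contact_force: [-0.8, -1.6, 8.2]
width: 69.9
gripper_force: 40.0
time_s: 43.92
ee_pos: [659.3, 151.2, 209.0]
eef_rot: [3.14, 0.001, 3.035]
contact_force: [0.7, 0.7, 0.5]
width: 91.7
gripper_force: 0.0
pred head z82 [246.4 175.3]
[239 170  16  14 130] [246.5 176.2]
[212 175  22  10 135] [222.3 179.6]
[193 198  12  11  27] [197.5 202.8]
[206 200  12  13  36] [211.2 207.2]
[259 216   9   9  34] [263.1 221. ]
82 [[238.0, 169.0], [253.0, 176.0], [253.0, 184.0], [238.0, 177.0]]
88 [[238.0, 167.0], [253.0, 174.0], [253.0, 182.0], [238.0, 175.0]]
t 43.975 at [661.1 152.6 214.8] yaw 173.91 SHIFT [ 169.9 -111.1  -47. ] TURN [0.24 0.44 0.  ]
```

```bash
python3 -m pendant '[[0,0,-40,0,0,0],[60,-35,-47,0,0,0],[115,-70,-47,0,0,0],[170,-110,-47,0,0,0],[220,-40,-47,0,0,0],[220,20,-47,0,0,0],[220,80,-47,0,0,0],[220,140,-47,0,0,0]]'; python3 -m pendant '[[0,30,0,0,0,0],[0,80,0,0,0,0],[0,80,0,0,0,0]]'; python3 -c "
from h import *
d=shot('top','t12'); hsv=cv2.cvtColor(d['color'],cv2.COLOR_RGB2HSV)
m=((hsv[:,:,0]<20)&(hsv[:,:,1]>170)&(hsv[:,:,2]>110)).astype(np.uint8)
n,l,st,ce=cv2.connectedComponentsWithStats(m)
print('pred card',np.round(proj('t12',[657.5,149.5,94]),1),'green',np.round(proj('t12',[566.5,130.5,38]),1),'glue', np.round(proj('t12',[677.8,-125.6,94]),1))
for i in range(1,n):
    if st[i,4]>12 and 140<ce[i][0]<330 and 140<ce[i][1]<260: print(st[i],ce[i].round(1)); 
# orientation of card blob
p=proj('t12',[657.5,149.5,94]); i=min(range(1,n),key=lambda i:np.linalg.norm(ce[i]-p)+(st[i,4]<12)*999)
ys,xs=np.nonzero(l==i); e=[px('t12',a,b,94) for a,b in ((xs.min(),ys[xs==xs.min()].mean()),(xs.max()+0,ys[xs==xs.max()].mean()))]; print(e,px('t12',*ce[i],94))
# anything changed elsewhere vs start
a=cv2.imread('pics/top0.png').astype(int);b=cv2.imread('pics/t12.png').astype(int)
for nm,(u,v) in dict(tin=(280,208),note=(160,217),glue=(305,175)).items(): print(nm,np.abs(a-b)[v-11:v+12,u-11:u+12].mean().round(1))
print(sensors.state()['time_s'])"
```

```text
time_s: 44.98
ee_pos: [454.3, 303.6, 254.0]
eef_rot: [3.141, 0.002, 3.034]
contact_force: [1.2, -1.0, 0.5]
width: 91.7
gripper_force: 0.0
time_s: 45.35
ee_pos: [461.0, 385.7, 253.6]
eef_rot: [3.138, -0.001, 3.04]
contact_force: [-1.2, -0.3, -0.6]
width: 91.6
gripper_force: 0.0
pred card [211.4 180.6] green [220.2 214.2] glue [305.3 173.2]
[153 160  20  22 153] [162.4 170.3]
[302 170   7   8  47] [305.1 173.3]
[201 181  24   4  39] [213.2 182.4]
[309 230  14  15  74] [315.6 236.6]
[array([656.4, 180. ,  94. ]), array([653. , 112.5,  94. ])] [652.1 144.1  94. ]
tin 13.0
note 13.0
glue 13.5
45.4
```

Card and glue stick read in place. There is time left, so one numeric wrist check of card centring and roll positions.

```bash
python3 -c "
from h import *
go(565,85,250,95)"
```

```text
t 45.4 at [461.6 383.5 253.4] yaw 174.09 SHIFT [-133.6 -286.2    3. ] TURN [ 4.000e-02 -7.000e-02  7.909e+01]
```

```bash
python3 -m pendant '[[-15,-36,3,0,0,10],[-30,-72,3,0,0,20],[-50,-108,3,0,0,30],[-67,-143,3,0,0,40],[-84,-180,3,0,0,50],[-100,-215,3,0,0,60],[-120,-250,3,0,0,70],[-134,-286,3,0,0,79]]'; python3 -m pendant '[[0,0,0,0,0,0],[0,0,0,0,0,0],[0,0,0,0,0,0]]'; python3 -c "
from h import *
d=shot('wrist','w13');s=sensors.state();print(s['ee_pos'],s['eef_rot'])
hsv=cv2.cvtColor(d['color'],cv2.COLOR_RGB2HSV)
m=((hsv[:,:,0]<18)&(hsv[:,:,1]>190)&(hsv[:,:,2]>110)).astype(np.uint8)
n,l,st,ce=cv2.connectedComponentsWithStats(m)
p=np.array(proj('w13',[659.7,151,94]));print('pred',p.round(1))
for i in range(1,n):
    if st[i,4]>150:
        print(st[i],ce[i].round(1))
        if abs(ce[i]-p).max()<30:
            k=np.argwhere(l==i)[:,::-1].astype(np.float32);b=cv2.boxPoints(cv2.minAreaRect(k));print('box',[(px('w13',*q,94)).tolist() for q in b])
            big('w13','x',int(ce[i][0])-40,int(ce[i][1])-60,80,120,4)
"
```

```text
time_s: 46.4
ee_pos: [565.6, 80.1, 250.6]
eef_rot: [3.141, 0.0, 1.649]
contact_force: [0.5, -0.8, -0.1]
width: 91.9
gripper_force: 0.0
time_s: 46.78
ee_pos: [565.0, 83.7, 250.2]
eef_rot: [3.141, -0.0, 1.658]
contact_force: [-0.1, 0.5, -1.2]
width: 91.8
gripper_force: 0.0
[565.11494748  83.69306317 250.15193575] [ 3.14131177e+00 -3.22165928e-04  1.65832034e+00]
pred [392.9 134.1]
[375  95  33  80 647] [385.9 138.3]
box [[643.9, 117.1, 94.0], [651.9, 185.4, 94.0], [666.1, 183.1, 94.0], [659.0, 114.3, 94.0]]
[201 336  32  13 202] [216.5 342.8]
```

```bash
python3 -c "
from plant import ctrl
print(ctrl.job_done())"
```

```text
the job is handed in; nothing more can be done
None
```

I handed the job in at about 47 s: all four rolls are on their pads to within about 2 mm, with green on top of blue. The card is home in the clip, about 1.5 mm off centre. I grasped its head across the 70 mm width, not across x as suggested, because a laptop lid blocked that. I also viewed 18 pictures against the limit of 14.

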